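Unlock the bar gate of the stock magazine and hold it open

ROBOT

A 6-joint arm with a two-finger parallel gripper is mounted at the origin on a cart in front of the work surface, level with it; the furniture and walls round the work are solid. World frame = base frame: x ahead of the robot, y to its left, z up, the work surface at z = 0. Lengths are in m, angles in rad, forces in N, time in s.
With the tool pointing down it reaches from about 0.375 to 0.75 m from the base axis. Payload 9 kg.
Tool frame: the origin (TCP) lies at the very end of the fingers, on their centre line; the grasp point (between the pads) lies 19 mm behind it; z points along the fingers, y is the direction in which the jaws open and shut (so a half turn about z gives the same grasp; the last joint's range is limited). The gripper opens to 85 mm and grips with 20 to 120 N. Pads are 22 mm wide; open, the fingers measure 114 mm over their backs; the gripper's body (76 mm by 85 mm) begins 54 mm behind the grasp point. The pads swing forward as they close: fully open they stand 13 mm farther back than shut.
Start: joints at [-1.399, 0.104, 0.097, 1.564, 0, 1.353], TCP at [0.228, -0.555, 0.231] pointing down, gripper open.
Joint ranges: [-2.99, 2.99], [-0.84, 1.86], [-1.1, 1.16], [-1.84, 2.11], [-1.51, 1.56], [-3.14, 3.14]. Speed limits (rad/s): [2.22, 2.22, 2.57, 3.14, 3.14, 3.14].

INTERFACE

Orientations are given as a rotation vector (axis times angle).
In Python, from plant import robot gives the robot as it stands.
- The arm moves only by the tool play_rows, never from a script. Its argument "motion" is a list that holds one entry, the list of rows, each a list of 4 numbers: the shift along the tool's x, y, z in mm, then the turn about the tool's z in degrees. In form: [[[tx, ty, tz, yaw], ...]]. A call has 1 to 10 rows; each row shifts and turns the pose as measured when the row begins, along the tool's axes as they then stand; what a row does not reach is not made up. A row lasts 1/12 s, in which the tool goes at most 41.7 mm and 7.16 degrees, less where a joint would pass 70% of its speed; a pose out of reach is approached as far as the arm can. A call with a gripper value outside its range is refused whole. "grip" is the gripper command: -1 is shut, 1 is fully open, values between are in proportion, set as the call begins (left out, the last holds). The fingers move at their own pace and stop on an object; the grip force is fixed at half the most. Time passes only in rows, so rows that do not move let the fingers close. It gives the time, the measured TCP pose, the force and the opening at its end, in the units of the state.
- robot.get_obs(): the state, without advancing time (a new reading comes with each control period).
- robot.get_image(name): name is "scene" or "top" or "wrist"; returns the picture (480x640x3 uint8, red, green, blue); there is no depth.
- robot.camera_params(name): a dict with "K" (3x3 intrinsics, pixels), "k1" (the pictures are not rectified: a ray, as slopes to the right and down, at radius r is drawn at 1 + k1 r^2 times it, then the intrinsics apply), "rvec" (rotation vector, rad) and "tvec" (3), from world to camera coordinates, as OpenCV has them. Camera axes: x right, y down, z forward; pixel columns grow to the right and rows downward; lengths in m; the calibration is good to about 2 mm. A picture is of the moment at which its call begins: read the wrist's pose just before it. camera_params takes no time and is no camera call; for the wrist camera it gives the pose at the moment of the call.
- robot.sign_off(): hands the job in, once; it reports no verdict.
The state is a dict: "t": time; "q": joint angles; "joint_vel": joint speeds; "tau": joint torques, N m; "tool_pos": TCP position; "ee_rot": TCP orientation; "contact_force": force on the tool from outside, world axes, zero at the start; "torque": the same for the moment, N m; "grip_width": finger opening in m.
Only numpy, scipy, OpenCV 4.12 (cv2) and the standard library are available. Lean on these libraries where they do the work, as an engineer would, in place of code of your own. Each camera call takes 0.05 s, during which the arm holds its last target.

TASK

Get the small stock magazine open for unloading. First draw the retaining plate up out of its slot in front of the gate and leave it in the green tray at the front edge of the bench; then squeeze the catch nearer the gate's hinge fully home, and after it the catch nearer the gate's free end; then take the gate by its upright post and swing it out past its click stop until it stands wide open, about square to the magazine's front. The gate is sprung and drifts back, so finish while still gripping its post and holding it wide, and leave the loupe, the ring and the block that lie around the magazine where they are.

Things in the scene. Friction and masses are not known exactly. Their poses are not given: they have to be found in the camera images.
- magazine: Fixed grey metal box, 200 mm wide (its y), barred gate in front, aluminium deck 70 mm above the bench, hook arms and straps to 84 mm. Origin on the bench under the middle of the gate; x points from the gate into the box, y along the front to the hinge end, z up. Reaches from x -26 to +90 mm; a 20 mm high foot juts to x -55 mm below the gate near the hinge. Gate rails 28 to 65 mm up.
- plate: Loose upright aluminium plate in a slot before the gate's free end: 50 mm wide (y), 117 tall (z), 5 thick (x), with an 8 mm thick grip band over its top 22 mm. Origin: centre of its underside, 8 mm above the bench at first (top at 125 mm), at x -14, y -68 mm of the magazine. About 1 mm play; out after rising 65 mm. About 90 g. It blocks the gate.
- tray: Green shallow tray at the front edge of the bench, before the yellow-topped lift table (not the one far back at the right); fixed, 126 mm (its x) by 196 mm (its y), rim 30 mm high, floor 2 mm thick, inside about 104 by 174 mm. Origin on the bench below its middle.
- catch_a (a joint): Catch nearer the hinge: upright steel tab on the deck that slides to the magazine's +y towards a fixed dark finger rest of the same height. 0 = locking, 0.014 m = fully squeezed (stop); its hook frees the gate from 0.011 on. Starts within 2 mm of 0. Stays where it is left; sliding takes about 4 N.
- catch_a_tab (a point): Top edge of catch a's moving tab, on its outer face (the face away from the rest), where one finger pushes towards the magazine's +y. The tab is 20 mm long (magazine's x) and 8 mm thick, and stands 28 mm above the deck, top 98 mm above the bench.
- catch_a_rest (a point): Top edge of catch a's fixed finger rest, on its outer face (the face away from the tab), where the opposite finger bears. Same length, thickness and height as the tab. Tab and rest measure 44 mm over their outer faces when locking, 30 mm when fully squeezed.
- catch_b (a joint): Catch nearer the gate's free end: made as catch a, slides the same way (+y of the magazine); 0 = locking, 0.014 m = fully squeezed.
- catch_b_tab (a point): As catch_a_tab, for catch b (85 mm from catch a along the front).
- catch_b_rest (a point): As catch_a_rest, for catch b.
- gate (a joint): Angle of the gate about its upright hinge: 0 = shut, grows as the free end swings out of the front towards the robot (clockwise from above), stop at 1.75. A light spring (about 1 N at the post) pulls it shut; a click stop at about 0.45 to 0.75 rad takes about 4 N at the post to pass.
- gate_hinge (a point): On the gate's hinge axis, at the height of the gate's top rail (65 mm above the bench).
- gate_post (a point): Top of the round upright steel post on the gate's top rail by which it is pulled: 14 mm diameter, from 65 to 112 mm above the bench, 102 mm from the hinge axis; it moves on an arc about the hinge.
- loupe: Bystander: black cup loupe, 34 mm across, 31 mm high, on the bench beside the jamb. Origin at the centre of its underside.
- ring_blank: Bystander: pale ring, 22 mm across, 12 mm high, lying on the bench in front of the gate (the gate passes over it). Origin at the centre of its underside.
- long_block: Bystander: aluminium block 22 x 45 x 18 mm on the bench beside the magazine. Origin at the centre of its underside.
Mind the look-alikes: they are no part of the job. What is shaped like the plate but yellow is not meant.

How it is judged:
On the way, in this order (a step that is already met when the one before it is completed fails the run):
1. the retaining plate rests in the green tray (lying, leaning or standing), let go (x of plate in the frame of tray between -0.063 and 0.063 m and y of plate in the frame of tray between -0.098 and 0.098 m and height (world z) of plate below 0.05 m and contact force between plate and the arm below 0.1 N and contact force between plate and the fingers below 0.1 N), for 0.2 s.
2. the catch nearer the hinge is squeezed home, the other still locking (value of joint catch_a above 0.0115 m and value of joint catch_b below 0.006 m), for 0.1 s.
3. the catch nearer the free end is squeezed home (value of joint catch_b above 0.0115 m), for 0.1 s.
4. the gate has passed its click stop (value of joint gate above 0.85 rad), for 0.1 s.
At the end, for the whole second after the job is handed in: The gate stands at least 1.2 rad (69 degrees) open and still, gripped by the fingers (more than 1 N); both catches are still squeezed (over 10.5 of 14 mm); the plate's foot is within the tray's outline, below 50 mm (value of joint gate above 1.2 rad and velocity of joint gate between -0.1 and 0.1 rad/s and contact force between the fingers and gate above 1 N and value of joint each of catch_a, catch_b above 0.0105 m and x of plate in the frame of tray between -0.063 and 0.063 m and y of plate in the frame of tray between -0.098 and 0.098 m and height (world z) of plate below 0.05 m); the arm keeps its last pose, push and grip.
It fails at once if the free-end catch squeezed before the hinge-side one (value of joint catch_b above 0.009 m and value of joint catch_a below 0.009 m).
It fails at once if a bystander pushed away (distance of any of loupe, ring_blank, long_block from where it was at the start of the episode above 0.03 m).
It also fails if it takes over 64 s, if anything falls off the work surface, if the arm or the gripper's body presses on something with over 40 N, if the wrist force passes 120 N, or if a joint passes its speed limit or range.

## Working session

There is one attempt and no reset: what is moved stays moved. The work goes in short steps, Python scripts to look and compute and a tool call to move; the robot and the scene stay as the last step left them, time stands still between calls to the robot, and variables do not carry over. Pictures are saved under pics/ and viewed, and the job is handed in when it is done.

Besides the shell and the picture viewer there is one more tool, called by a JSON object that holds its "fn" and its "kwargs", one argument or row to a line. play_rows: Moves the arm, as the interface text tells. Its arguments: {"type":"object","properties":{"motion":{"type":"array"},"grip":{"type":"number"}},"required":["motion"]}

```bash
ls; mkdir -p pics; cat > h.py <<'E'
import numpy as np, cv2
from scipy.spatial.transform import Rotation as R
from plant import robot
def cam(n):
    p=robot.camera_params(n); return np.array(p["K"]),p["k1"],R.from_rotvec(np.array(p["rvec"]).ravel()).as_matrix(),np.array(p["tvec"]).ravel()
def ray(c,u,v):
    K,k1,Rm,t=c
    d=np.array([k1,0,0,0],float)
    x=cv2.undistortPoints(np.array([[[u,v]]],float),K,np.array([k1,0,0,0.])).ravel()
    return -Rm.T@t, Rm.T@np.array([x[0],x[1],1])
def atz(c,u,v,z):
    o,d=ray(c,u,v); return o+d*(z-o[2])/d[2]
def proj(c,P):
    K,k1,Rm,t=c
    return cv2.projectPoints(np.array(P,float).reshape(-1,1,3),cv2.Rodrigues(Rm)[0],t,K,np.array([k1,0,0,0.]))[0].reshape(-1,2)
def tri(obs):
    A=np.zeros((3,3));b=np.zeros(3)
    for c,u,v in obs:
        o,d=ray(c,u,v);d/=np.linalg.norm(d);M=np.eye(3)-np.outer(d,d);A+=M;b+=M@o
    return np.linalg.solve(A,b)
def save(n,f,crop=None,s=1):
    im=robot.get_image(n)[:,:,::-1]; cv2.imwrite('pics/'+f+'.png',im); return im
def crop(f,g,x0,y0,x1,y1,s):
    im=cv2.imread('pics/'+f+'.png')[y0:y1,x0:x1]; cv2.imwrite('pics/'+g+'.png',cv2.resize(im,None,fx=s,fy=s,interpolation=cv2.INTER_CUBIC))
E
python3 - <<'E'
from h import *
for n in ("scene","top","wrist"):
    save(n,n+"0"); c=cam(n); print(n,c[0].tolist(),c[1],-c[2].T@c[3],c[2][2])
print(robot.get_obs())
E
```

```text
pics
scene [[489.8112440850012, 0.0, 322.15433786956714], [0.0, 489.8112440850012, 238.59501918017747], [0.0, 0.0, 1.0]] -0.0563061555133995 [-0.03161946 -0.81587526  0.4322641 ] [ 0.61574454  0.6899718  -0.38052277]
top [[491.104291226931, 0.0, 325.58301761971984], [0.0, 491.104291226931, 243.29231778186988], [0.0, 0.0, 1.0]] -0.004251234441815071 [ 0.40919739 -0.21999891  0.93554022] [ 0.08900483 -0.00996073 -0.99598139]
wrist [[421.0473487627937, 0.0, 322.0267212524365], [0.0, 421.0473487627937, 240.99836064386372], [0.0, 0.0, 1.0]] -0.07016922216211385 [ 0.29886352 -0.52606761  0.37334088] [-0.27520891 -0.11234422 -0.9547978 ]
{'t': 0.15, 'q': array([-1.39870928e+00,  1.04568133e-01,  9.66581475e-02,  1.56390177e+00,
       -2.42401055e-05,  1.35308840e+00]), 'joint_vel': array([-0.00100028, -0.00472225,  0.00213599, -0.0001555 ,  0.00018578,
       -0.000421  ]), 'tau': array([ 3.15293233e-03, -5.57354987e+01,  5.04007566e+01,  1.24902694e-02,
       -2.95469017e-04,  1.25442304e-05]), 'tool_pos': array([ 0.22795241, -0.5547383 ,  0.23070308]), 'ee_rot': array([-3.08111805e+00, -6.08222884e-01,  1.68571539e-06]), 'contact_force': array([-0.2210971 , -0.33797369,  0.01584892]), 'torque': array([-0.00860399, -0.00270139,  0.01757882]), 'grip_width': 0.08561410491817774}
```

View pics/scene0.png

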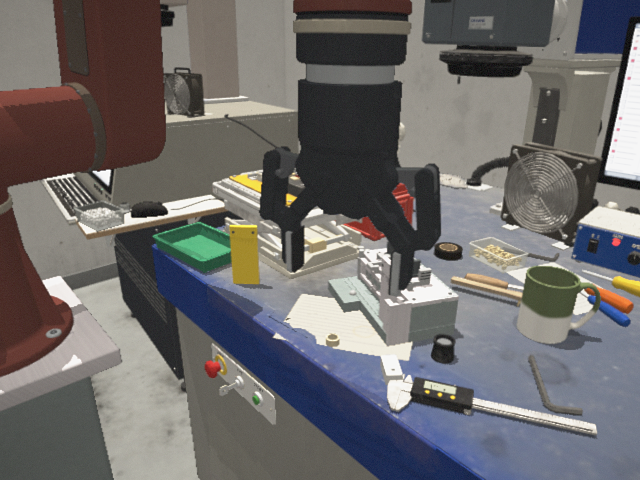

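View pics/top0.png

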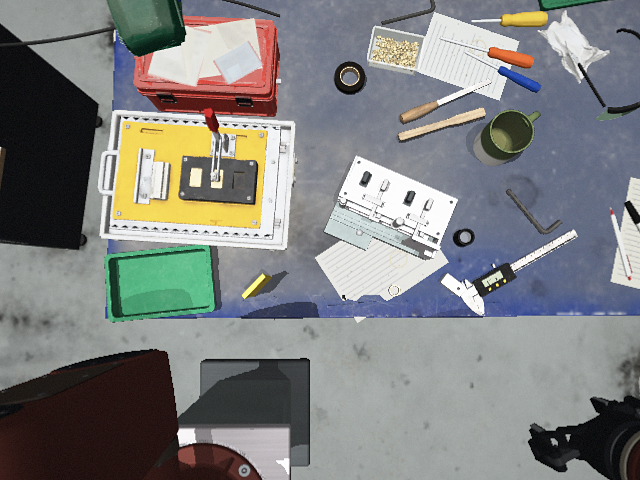

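View pics/wrist0.png

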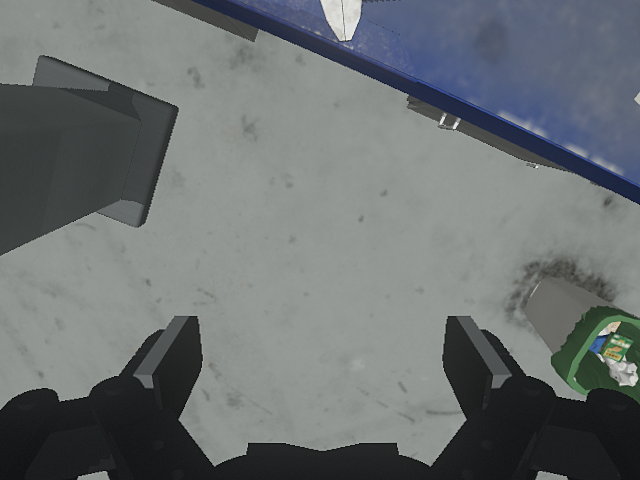

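```bash
python3 - <<'E'
from h import *
crop("top0","t0c",305,140,485,310,4.4)
crop("scene0","s0c",270,230,480,370,3.8)
E
```

```text
(no output)
```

View pics/t0c.png

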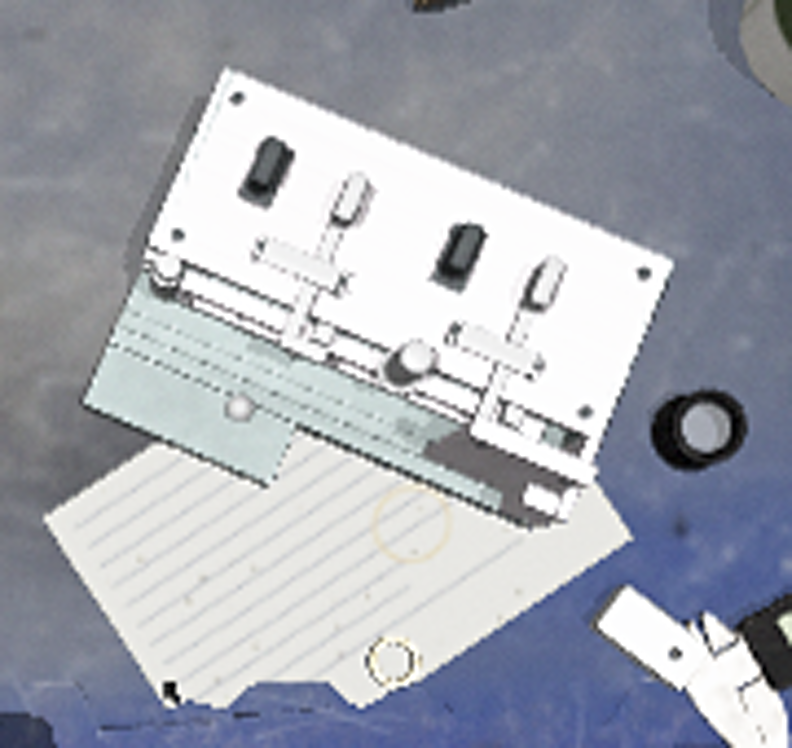

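View pics/s0c.png

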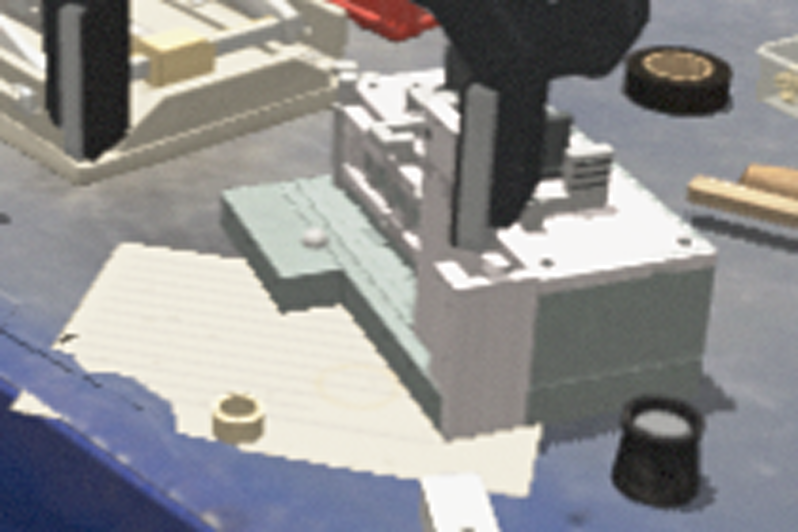

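```bash
python3 - <<'E'
from h import *
c=cam("top")
def T(x,y,z): return atz(c,305+x/4.4,140+y/4.4,z)
P={k:T(*v) for k,v in dict(BL=(228,68,.07),BR=(672,262,.07),taba=(356,183,.098),tabb=(551,272,.098),resta=(275,150,.098),restb=(468,237,.098),post=(419,352,.112),hinge=(168,265,.07),pl=(477,422,.125),pr=(597,470,.125),loupe=(702,425,.031),ring=(391,660,.012)).items()}
for k,v in P.items(): print(k,v.round(4))
d=P['BL']-P['BR'];print(np.linalg.norm(d),np.arctan2(d[1],d[0])); 
for a,b in (('taba','tabb'),('resta','restb'),('pl','pr')):
    d=P[a]-P[b];print(a,np.linalg.norm(d),np.arctan2(d[1],d[0]))
print([atz(c,*p,0.03).round(4) for p in ((106,256),(210,246),(216,313),(108,321))])
E
```

```text
BL [ 0.645  -0.2857  0.07  ]
BR [ 0.564  -0.4655  0.07  ]
taba [ 0.591  -0.3336  0.098 ]
tabb [ 0.5552 -0.4097  0.098 ]
resta [ 0.6043 -0.3018  0.098 ]
restb [ 0.5693 -0.3773  0.098 ]
post [ 0.5218 -0.3549  0.112 ]
hinge [ 0.5635 -0.2605  0.07  ]
pl [ 0.4933 -0.3742  0.125 ]
pr [ 0.4749 -0.4192  0.125 ]
loupe [ 0.5013 -0.4872  0.031 ]
ring [ 0.4032 -0.3568  0.012 ]
0.19715432102290872 1.1476438132192381
taba 0.0841389535072055 1.1317913805003852
resta 0.08327744324430034 1.1365373285042177
pl 0.04860076867548296 1.1823977124239369
[array([0.4685, 0.1753, 0.03  ]), array([ 0.4861, -0.0156,  0.03  ]), array([ 0.3633, -0.0284,  0.03  ]), array([0.35  , 0.1676, 0.03  ])]
```

```bash
cat >> h.py <<'E'
def st(tgt=None,jaw=None):
    o=robot.get_obs(); M=R.from_rotvec(o['ee_rot']).as_matrix(); p=o['tool_pos']
    a=np.degrees(np.arctan2(M[1,1],M[0,1]))
    print('t %.2f'%o['t'],'tcp',(p*1e3).round(1),'toolz',M[:,2].round(3),'jaw ang %.1f'%a,'q',o['q'].round(2),'F',o['contact_force'].round(1),'w %.1f'%(o['grip_width']*1e3))
    if tgt is not None: print('shift in tool axes mm',(M.T@(np.array(tgt)-p)*1e3).round(1))
    if jaw is not None: print('yaw needed deg', round((a-jaw+90)%180-90,1),'(tool z down: yaw + lowers jaw ang)')
    return o
# magazine pose
YAW=-0.431; O=np.array([.524,-.339])
def mag(x,y,z):
    c,s=np.cos(YAW),np.sin(YAW); return np.array([O[0]+c*x/1e3-s*y/1e3,O[1]+s*x/1e3+c*y/1e3,z/1e3])
E
python3 - <<'E'
from h import *
P=mag(-14,-68,200); print(P)
st(P,np.degrees(YAW))
M=R.from_rotvec(robot.get_obs()['ee_rot']).as_matrix();print(M.round(2))
E
```

```text
[ 0.48287131 -0.39493238  0.2       ]
t 0.15 tcp [ 228.  -554.7  230.7] toolz [-0.     0.001 -1.   ] jaw ang -67.7 q [-1.4   0.1   0.1   1.56 -0.    1.35] F [-0.2 -0.3  0. ] w 85.6
shift in tool axes mm [296.5 -50.9  30.8]
yaw needed deg -43.0 (tool z down: yaw + lowers jaw ang)
[[ 0.92  0.38 -0.  ]
 [ 0.38 -0.92  0.  ]
 [ 0.   -0.   -1.  ]]
```

{"fn": "play_rows", "kwargs": {
  "motion": [
    [[0,0,0,-6.2],[0,0,0,-6.2],[0,0,0,-6.2],[0,0,0,-6.2],[0,0,0,-6.2],[0,0,0,-6.2],[0,0,0,-5.8]]
  ],
  "grip": 0.3
}}

```text
t: 0.73
tool_pos: [0.2278, -0.5535, 0.228]
ee_rot: [-2.614, -1.733, -0.004]
contact_force: [-0.5, -0.6, 0.0]
grip_width: 0.0557
```

{"fn": "play_rows", "kwargs": {
  "motion": [
    [[31,20.5,0,0],[31,20.5,0,0],[31,20.5,0,0],[31,20.5,0,0],[31,20.5,0,0],[31,20.5,0,0]]
  ]
}}

```text
t: 1.23
tool_pos: [0.4129, -0.4282, 0.2255]
ee_rot: [-2.613, -1.729, -0.002]
contact_force: [0.9, -0.1, 0.1]
grip_width: 0.0553
```

```bash
python3 - <<'E'
from h import *
st(mag(-14,-68,200),np.degrees(YAW))
c=cam("wrist");save("wrist","w1")
print(proj(c,[mag(-14,-68,125),mag(-14,-43,125),mag(-14,-93,125),mag(0,88,65),mag(0,-14,112)]).round())
E
```

```text
t 1.23 tcp [ 412.9 -428.2  225.5] toolz [-0.004  0.008 -1.   ] jaw ang -23.0 q [-1.02  0.1   0.08  1.56  0.    0.95] F [ 0.9 -0.1  0.1] w 55.3
shift in tool axes mm [57.8 51.6 25.5]
yaw needed deg 1.7 (tool z down: yaw + lowers jaw ang)
[[ 412.  145.]
 [ 416.   99.]
 [ 409.  189.]
 [ 433. -109.]
 [ 440.   48.]]
```

View pics/w1.png

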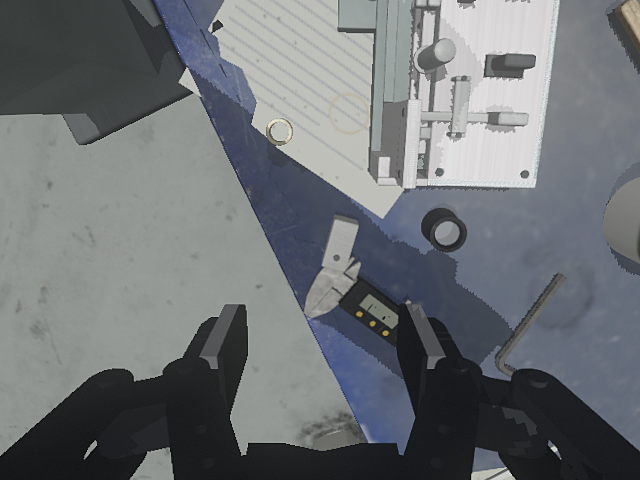

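```bash
python3 - <<'E'
from h import *
crop("w1","w1c",360,0,560,200,4)
E
```

```text
(no output)
```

View pics/w1c.png

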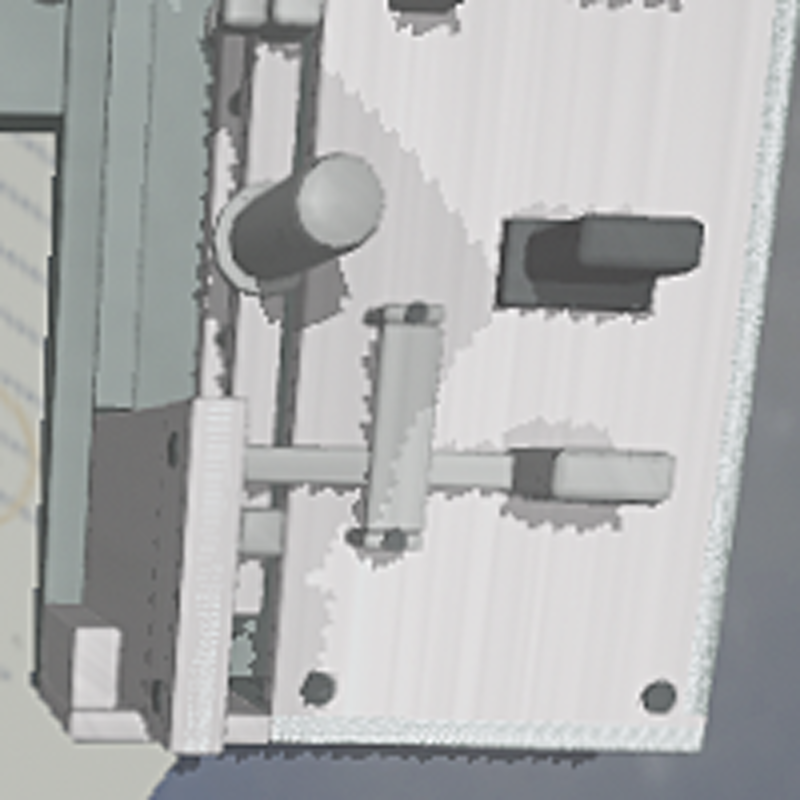

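```bash
python3 - <<'E'
from h import *
# image cam pose now (arm is stationary)
c=cam("wrist"); ct=cam("top")
def W(x,y,z): return atz(c,360+x/4,y/4,z)
def loc(P):
    d=P[:2]-O; cc,s=np.cos(YAW),np.sin(YAW); return (np.array([cc*d[0]+s*d[1],-s*d[0]+cc*d[1]])*1e3).round(1)
for n,a in dict(TL=(194,398,.125),TR=(243,400,.125),BL=(172,752,.125),BR=(222,753,.125),post=(341,200,.112),tabB1=(557,475,.098),tabB2=(672,475,.098),tabBm_lo=(615,500,.098),restB_hi=(645,216,.098),restB1=(580,243,.098),restB2=(703,243,.098),dk=(703,750,.07)).items():
    P=W(*a);print(n,P.round(4),loc(P))
E
```

```text
TL [ 0.4943 -0.366   0.125 ] [-15.7 -36.9]
TR [ 0.5005 -0.3688  0.125 ] [ -8.9 -36.9]
BL [ 0.4745 -0.4114  0.125 ] [-14.7 -86.5]
BR [ 0.4812 -0.4144  0.125 ] [ -7.4 -86.4]
post [ 0.5256 -0.3488  0.112 ] [ 5.6 -8.2]
tabB1 [ 0.5487 -0.3995  0.098 ] [ 47.7 -44.7]
tabB2 [ 0.5659 -0.4064  0.098 ] [ 66.2 -43.7]
tabBm_lo [ 0.5563 -0.4067  0.098 ] [ 57.6 -48. ]
restB_hi [ 0.5728 -0.3677  0.098 ] [56.3 -5.7]
restB1 [ 0.5622 -0.3678  0.098 ] [ 46.7 -10.2]
restB2 [ 0.5802 -0.3748  0.098 ] [66. -9.]
dk [ 0.5705 -0.4607  0.07  ] [ 93.1 -91.1]
```

```bash
python3 - <<'E'
from h import *
st()
c=cam("wrist");save("wrist","w2"); crop("w2","w2c",360,0,560,200,4)
import pickle; pickle.dump(c,open('w2.pkl','wb'))
st()
E
```

```text
t 1.28 tcp [ 417.8 -424.   225.5] toolz [-0.001  0.01  -1.   ] jaw ang -22.8 q [-1.01  0.1   0.08  1.56  0.    0.95] F [ 4.2  4.5 -0.4] w 55.6
t 1.33 tcp [ 415.5 -426.   225.5] toolz [-0.003  0.009 -1.   ] jaw ang -22.7 q [-1.02  0.1   0.08  1.56  0.    0.95] F [0.  0.5 0.3] w 55.2
```

View pics/w2c.png

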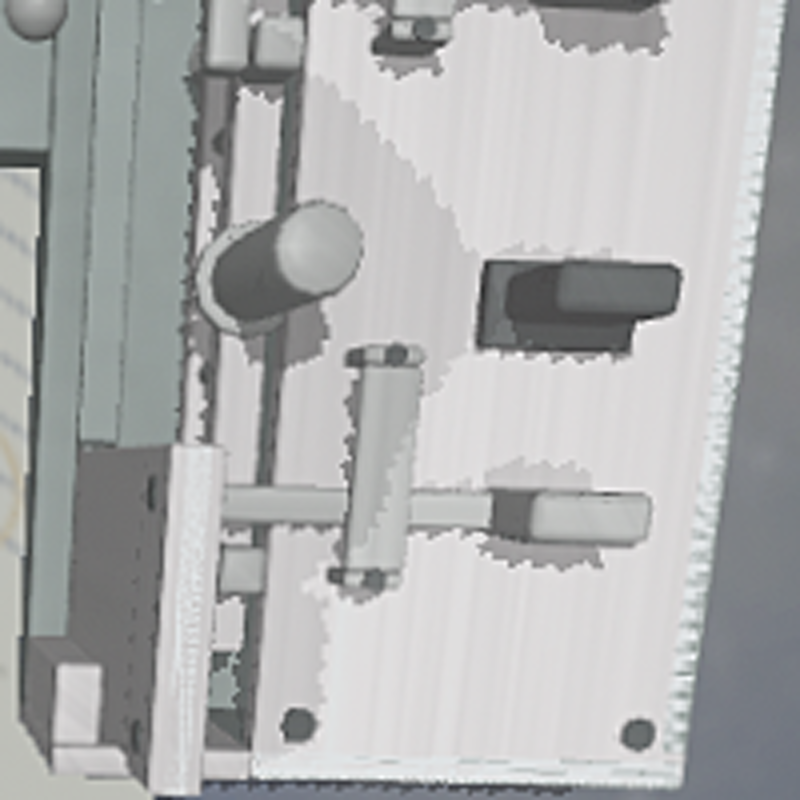

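```bash
cat > m.py <<'E'
from h import *
import pickle
c=pickle.load(open('w2.pkl','rb'))
def W(x,y,z): return atz(c,360+x/4,y/4,z)
def loc(P):
    d=P[:2]-O; cc,s=np.cos(YAW),np.sin(YAW); return (np.array([cc*d[0]+s*d[1],-s*d[0]+cc*d[1]])*1e3).round(1)
E
python3 - <<'E'
from m import *
ct=cam("top")
for n,a in dict(TL=(172,445,.125),TR=(222,446,.125),BL=(148,793,.125),BR=(200,796,.125),post=(320,247,.112),tabB1=(531,518,.098),tabB2=(652,518,.098),tabBm_lo=(592,546,.098),restB_hi=(620,262,.098),dk=(684,785,.07)).items():
    P=W(*a);print(n,P.round(4),loc(P), (proj(ct,[P])[0]-[305,140])*4.4)
E
```

```text
TL [ 0.4893 -0.3707  0.125 ] [-18.3 -43.3] [468.10995965 432.62957817]
TR [ 0.4957 -0.3735  0.125 ] [-11.3 -43.2] [475.10206349 415.64281159]
BL [ 0.4692 -0.4158  0.125 ] [-17.7 -92.7] [588.51129221 485.10829102]
BR [ 0.4761 -0.4192  0.125 ] [-10.  -92.8] [596.94249604 466.7184231 ]
post [ 0.5207 -0.3537  0.112 ] [  3.2 -14.7] [416.05370981 354.79418289]
tabB1 [ 0.5429 -0.4043  0.098 ] [ 44.4 -51.4] [537.96224196 303.17312608]
tabB2 [ 0.5611 -0.4116  0.098 ] [ 64.  -50.5] [555.33038007 257.25996312]
tabBm_lo [ 0.5508 -0.4122  0.098 ] [ 54.9 -55.3] [557.42221081 283.14554654]
restB_hi [ 0.5672 -0.3727  0.098 ] [ 53.3 -12.6] [456.36284301 242.28144454]
dk [ 0.5656 -0.4657  0.07  ] [ 90.7 -97.7] [672.26918168 258.31375124]
```

```bash
sed -i 's/^YAW=-0.431/YAW=-0.42/' h.py; python3 - <<'E'
from h import *
print(mag(-14,-68,0))
st([.4828,-.3950,.150],np.degrees(YAW))
E
```

```text
[ 0.48348904 -0.3953814   0.        ]
t 1.33 tcp [ 415.5 -426.   225.5] toolz [-0.003  0.009 -1.   ] jaw ang -22.7 q [-1.02  0.1   0.08  1.56  0.    0.95] F [0.  0.5 0.3] w 55.2
shift in tool axes mm [54.1 50.6 75.6]
yaw needed deg 1.4 (tool z down: yaw + lowers jaw ang)
```

{"fn": "play_rows", "kwargs": {
  "motion": [
    [[18,17,8,1.4],[18,17,8,0],[18,16,8,0],[0,0,16,0],[0,0,16,0],[0,0,16,0],[0,0,0,0],[0,0,0,0]]
  ]
}}

```text
t: 2.0
tool_pos: [0.4862, -0.3935, 0.1496]
ee_rot: [-2.626, -1.706, -0.002]
contact_force: [0.6, 0.0, 0.9]
grip_width: 0.056
```

```bash
python3 - <<'E'
from h import *
st([.4829,-.3950,.094],np.degrees(YAW))
c=cam("wrist");save("wrist","w3"); print(proj(c,[[.4829,-.395,.125]]))
E
```

```text
t 2.00 tcp [ 486.2 -393.5  149.6] toolz [-0.004  0.009 -1.   ] jaw ang -24.0 q [-0.89  0.19  0.05  1.43  0.    1.1 ] F [0.6 0.  0.9] w 56.0
shift in tool axes mm [-3.  -2.  55.6]
yaw needed deg 0.1 (tool z down: yaw + lowers jaw ang)
[[315.59166383 299.90945651]]
```

View pics/w3.png

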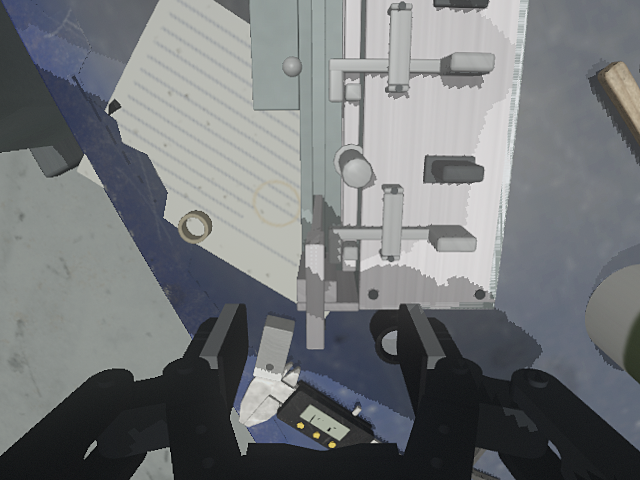

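{"fn": "play_rows", "kwargs": {
  "motion": [
    [[-1,-1,14,0],[-1,-1,14,0],[0,0,14,0],[0,0,10,0],[0,0,2,0],[0,0,0,0]]
  ]
}}

```text
t: 2.55
tool_pos: [0.4825, -0.3965, 0.0932]
ee_rot: [-2.631, -1.706, -0.002]
contact_force: [0.0, 0.6, 0.4]
grip_width: 0.0553
```

```bash
python3 - <<'E'
from h import *
st([.4829,-.3950,.094],np.degrees(YAW))
E
```

```text
t 2.55 tcp [ 482.5 -396.5   93.2] toolz [-0.002  0.006 -1.   ] jaw ang -24.1 q [-0.9   0.21 -0.04  1.33  0.    1.09] F [0.  0.6 0.4] w 55.3
shift in tool axes mm [ 1.5 -0.2 -0.8]
yaw needed deg -0.0 (tool z down: yaw + lowers jaw ang)
```

{"fn": "play_rows", "kwargs": {
  "motion": [
    [[0,0,0,0],[0,0,0,0],[0,0,0,0],[0,0,0,0],[0,0,0,0],[0,0,0,0],[0,0,0,0],[0,0,0,0]]
  ],
  "grip": -1
}}

```text
t: 3.22
tool_pos: [0.4826, -0.3971, 0.0951]
ee_rot: [-2.632, -1.706, -0.001]
contact_force: [-0.8, 0.9, -1.4]
grip_width: 0.0071
```

{"fn": "play_rows", "kwargs": {
  "motion": [
    [[0,0,-8,0],[0,0,-10,0],[0,0,-10,0],[0,0,-10,0],[0,0,-10,0],[0,0,-10,0],[0,0,-10,0],[0,0,-10,0],[0,0,-10,0],[0,0,-10,0]]
  ]
}}

```text
t: 4.05
tool_pos: [0.4832, -0.3977, 0.2041]
ee_rot: [-2.634, -1.708, -0.003]
contact_force: [-0.5, -0.6, -1.1]
grip_width: 0.0071
```

```bash
python3 - <<'E'
from h import *
st(); save("scene","s4"); crop("s4","s4c",200,130,480,340,2.8)
E
```

```text
t 4.05 tcp [ 483.2 -397.7  204.1] toolz [-0.     0.003 -1.   ] jaw ang -24.1 q [-0.9   0.18  0.13  1.52  0.    1.09] F [-0.5 -0.6 -1.1] w 7.1
```

View pics/s4c.png

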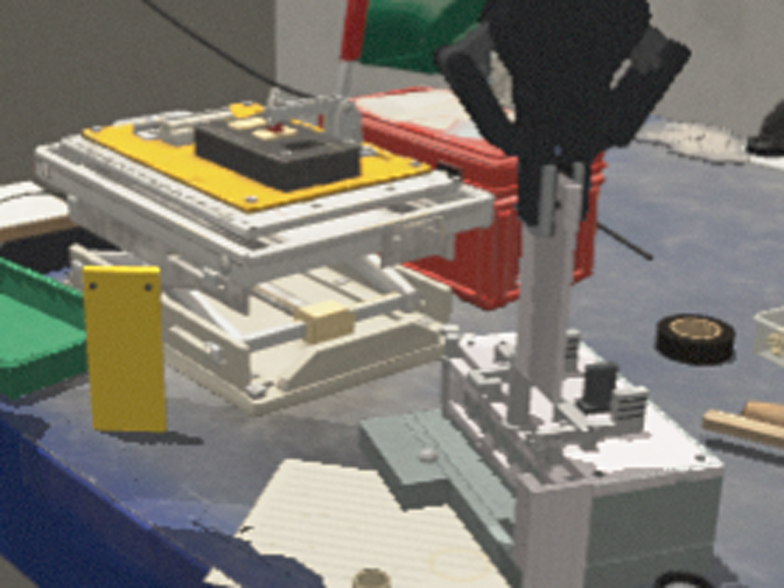

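{"fn": "play_rows", "kwargs": {
  "motion": [
    [[0,0,-15,0],[0,0,-20,0],[12,-8,-5,0],[24,-15,0,0],[25,-16,0,0],[25,-16,0,0],[25,-16,0,0],[25,-16,0,0],[25,-16,0,0],[25,-16,0,0]]
  ]
}}

```text
t: 4.93
tool_pos: [0.4493, -0.1773, 0.2491]
ee_rot: [2.641, 1.698, 0.002]
contact_force: [0.1, 0.3, -1.1]
grip_width: 0.0068
```

{"fn": "play_rows", "kwargs": {
  "motion": [
    [[25,-16,0,0],[25,-16,0,0],[25,-16,0,0],[25,-16,0,0],[25,-16,0,0],[25,-16,0,0],[25,-16,0,0],[15,-10,0,0],[0,0,0,-7],[0,0,0,-7]]
  ]
}}

```text
t: 5.77
tool_pos: [0.412, 0.0621, 0.2512]
ee_rot: [2.408, 2.013, 0.007]
contact_force: [0.2, -0.0, -0.9]
grip_width: 0.0069
```

{"fn": "play_rows", "kwargs": {
  "motion": [
    [[0,0,0,-7],[0,0,0,-7],[0,0,0,-7],[0,0,0,-7],[0,0,0,-7],[0,0,0,-7],[0,0,0,-7],[0,0,0,-7],[0,0,0,-7],[0,0,0,-7]]
  ]
}}

```text
t: 6.6
tool_pos: [0.4112, 0.0638, 0.2534]
ee_rot: [0.776, 3.038, 0.003]
contact_force: [0.5, -0.7, -1.3]
grip_width: 0.007
```

```bash
python3 - <<'E'
from h import *
st([.414,.065,.24],95.3)
c=cam("wrist")
save("scene","s5"); save("top","t5")
E
```

```text
t 6.60 tcp [411.2  63.8 253.4] toolz [ 0.006  0.    -1.   ] jaw ang 61.4 q [-0.16 -0.47 -0.37  1.66  0.    0.34] F [ 0.5 -0.7 -1.3] w 7.0
shift in tool axes mm [-1.8  2.4 13.4]
yaw needed deg -33.9 (tool z down: yaw + lowers jaw ang)
```

View pics/s5.png

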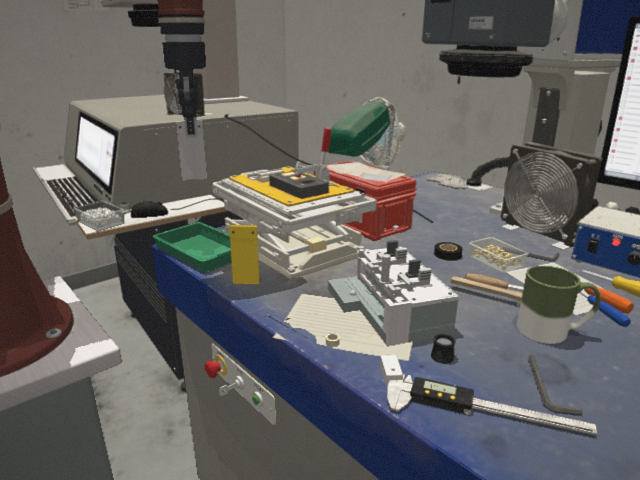

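View pics/t5.png

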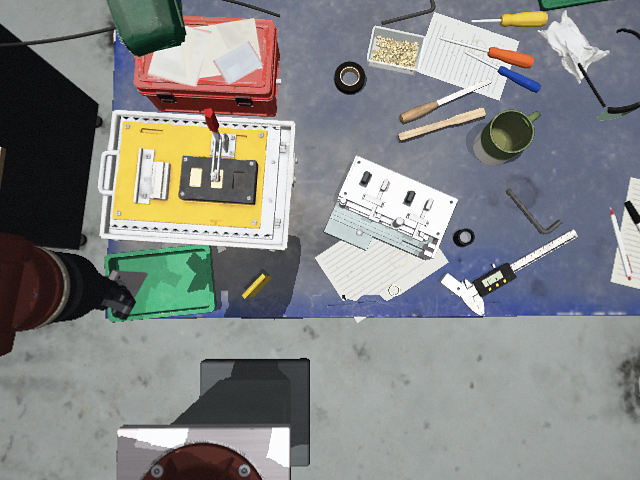

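{"fn": "play_rows", "kwargs": {
  "motion": [
    [[0,0,0,-6.8],[0,0,0,-6.8],[0,0,0,-6.8],[0,0,0,-6.8],[0,0,0,-6.4],[0,0,20,0],[0,0,25,0],[0,0,20,0],[0,0,5,0],[0,0,0,0]]
  ]
}}

```text
t: 7.53
tool_pos: [0.4123, 0.0636, 0.1834]
ee_rot: [-0.097, 3.13, -0.001]
contact_force: [-0.6, -0.6, -0.7]
grip_width: 0.0069
```

```bash
python3 - <<'E'
from h import *
st([.417,.072,.092],95.3)
save("wrist","w6");save("top","t6"); crop("t6","t6c",80,200,300,340,3.6)
E
```

```text
t 7.53 tcp [412.3  63.6 183.4] toolz [ 0.01 -0.   -1.  ] jaw ang 93.6 q [-0.16 -0.49 -0.52  1.54  0.   -0.23] F [-0.6 -0.6 -0.7] w 6.9
shift in tool axes mm [-4.3  8.1 91.4]
yaw needed deg -1.7 (tool z down: yaw + lowers jaw ang)
```

View pics/w6.png

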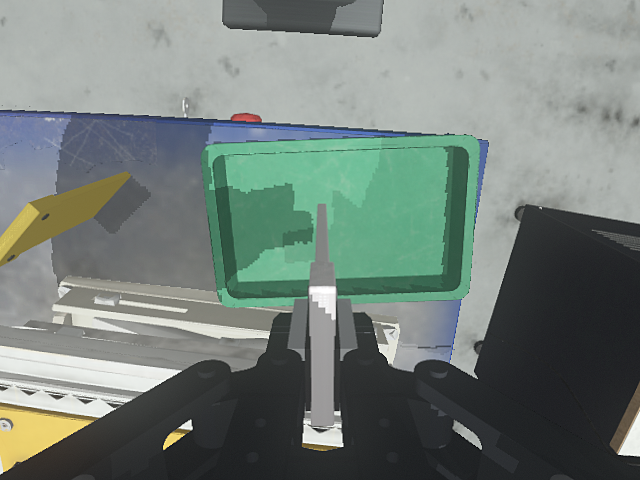

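View pics/t6c.png

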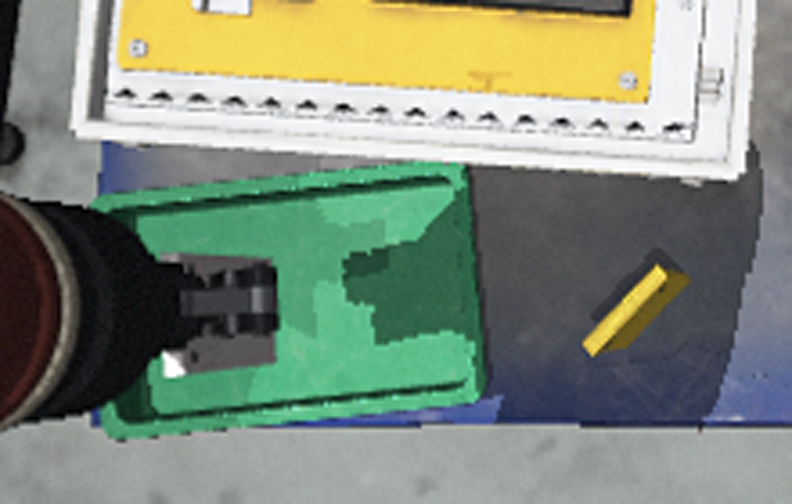

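```bash
python3 - <<'E'
from h import *
ct=cam("top"); cs=cam("scene")
for z in (.08,.1,.12,.14): print(z,[atz(ct,*p,z).round(3) for p in ((101,236),(286,248))],proj(cs,[atz(ct,286,248,z)]).round())
E
```

```text
0.08 [array([0.5  , 0.163, 0.08 ]), array([ 0.478, -0.159,  0.08 ])] [[291. 244.]]
0.1 [array([0.498, 0.154, 0.1  ]), array([ 0.476, -0.161,  0.1  ])] [[291. 234.]]
0.12 [array([0.496, 0.145, 0.12 ]), array([ 0.475, -0.162,  0.12 ])] [[290. 224.]]
0.14 [array([0.494, 0.136, 0.14 ]), array([ 0.473, -0.164,  0.14 ])] [[290. 214.]]
```

{"fn": "play_rows", "kwargs": {
  "motion": [
    [[2,3,20,-1.7],[0,3,20,0],[0,2,20,0],[0,0,15,0],[0,0,8,0],[0,0,3,0],[0,0,0,0],[0,0,0,0]]
  ]
}}

```text
t: 8.3
tool_pos: [0.4178, 0.0705, 0.1073]
ee_rot: [-0.134, 3.113, -0.006]
contact_force: [-0.8, -0.2, 0.0]
grip_width: 0.0071
```

```bash
python3 - <<'E'
from h import *
st([.412,.072,.089],95.3)
E
```

```text
t 8.30 tcp [417.8  70.5 107.3] toolz [ 0.026 -0.003 -1.   ] jaw ang 94.9 q [-0.14 -0.49 -0.65  1.38  0.   -0.23] F [-0.8 -0.2  0. ] w 7.1
shift in tool axes mm [ 6.1  2.1 18.2]
yaw needed deg -0.4 (tool z down: yaw + lowers jaw ang)
```

{"fn": "play_rows", "kwargs": {
  "motion": [
    [[4,0,9,0],[0,0,8,0],[0,0,2,0],[0,0,0,0],[0,0,0,0]]
  ]
}}

```text
t: 8.72
tool_pos: [0.416, 0.0696, 0.0897]
ee_rot: [-0.133, 3.108, -0.007]
contact_force: [0.2, -0.3, 0.9]
grip_width: 0.0067
```

```bash
python3 - <<'E'
from h import *
st([.412,.072,.089],95.3)
E
```

```text
t 8.72 tcp [416.   69.6  89.7] toolz [ 0.031 -0.003 -1.   ] jaw ang 94.9 q [-0.15 -0.5  -0.69  1.35  0.   -0.23] F [ 0.2 -0.3  0.9] w 6.7
shift in tool axes mm [3.8 2.7 0.6]
yaw needed deg -0.4 (tool z down: yaw + lowers jaw ang)
```

{"fn": "play_rows", "kwargs": {
  "motion": [
    [[0,0,2,0],[0,0,2,0],[0,0,0,0],[0,0,0,0]]
  ]
}}

```text
t: 9.05
tool_pos: [0.4189, 0.0693, 0.0903]
ee_rot: [-0.132, 3.101, -0.009]
contact_force: [0.5, 0.2, -1.0]
grip_width: 0.0072
```

{"fn": "play_rows", "kwargs": {
  "motion": [
    [[0,0,5,0],[0,0,4,0],[0,0,0,0],[0,0,0,0]]
  ]
}}

```text
t: 9.38
tool_pos: [0.4259, 0.0688, 0.09]
ee_rot: [-0.132, 3.085, -0.012]
contact_force: [-0.0, -0.5, -0.7]
grip_width: 0.0067
```

```bash
python3 - <<'E'
from h import *
st()
save("scene","s7");crop("s7","s7c",130,170,300,300,4.6)
E
```

```text
t 9.38 tcp [425.9  68.8  90. ] toolz [ 0.054 -0.006 -0.999] jaw ang 94.9 q [-0.15 -0.5  -0.69  1.32  0.   -0.23] F [-0.  -0.5 -0.7] w 6.7
```

View pics/s7c.png

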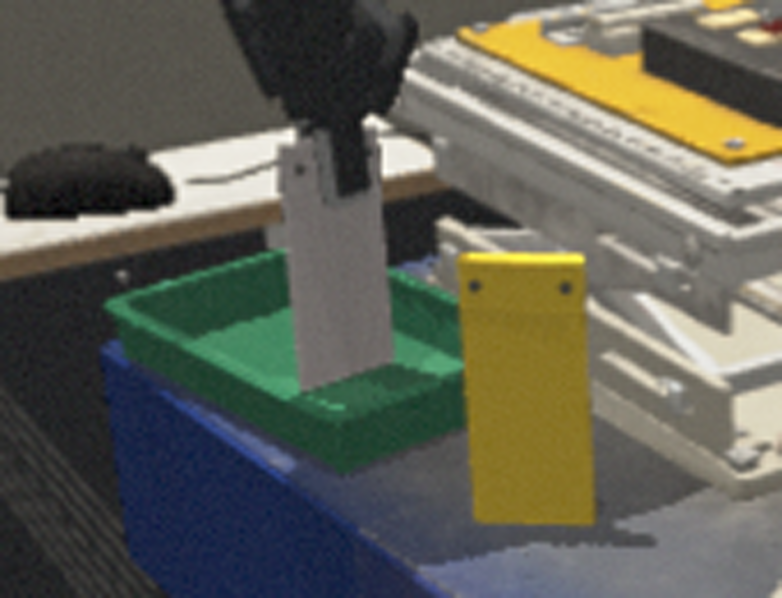

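{"fn": "play_rows", "kwargs": {
  "motion": [
    [[0,0,0,0],[0,0,0,0],[0,0,0,0],[0,0,0,0],[0,0,0,0],[0,0,0,0]]
  ],
  "grip": 0.2
}}

```text
t: 9.93
tool_pos: [0.4241, 0.0689, 0.0873]
ee_rot: [-0.132, 3.09, -0.011]
contact_force: [0.1, -0.4, -0.7]
grip_width: 0.0514
```

```bash
python3 - <<'E'
from h import *
st()
save("scene","s8");crop("s8","s8c",130,170,300,300,4.6)
E
```

```text
t 9.93 tcp [424.1  68.9  87.3] toolz [ 0.049 -0.005 -0.999] jaw ang 94.9 q [-0.15 -0.5  -0.7   1.32  0.   -0.23] F [ 0.1 -0.4 -0.7] w 51.4
```

View pics/s8c.png

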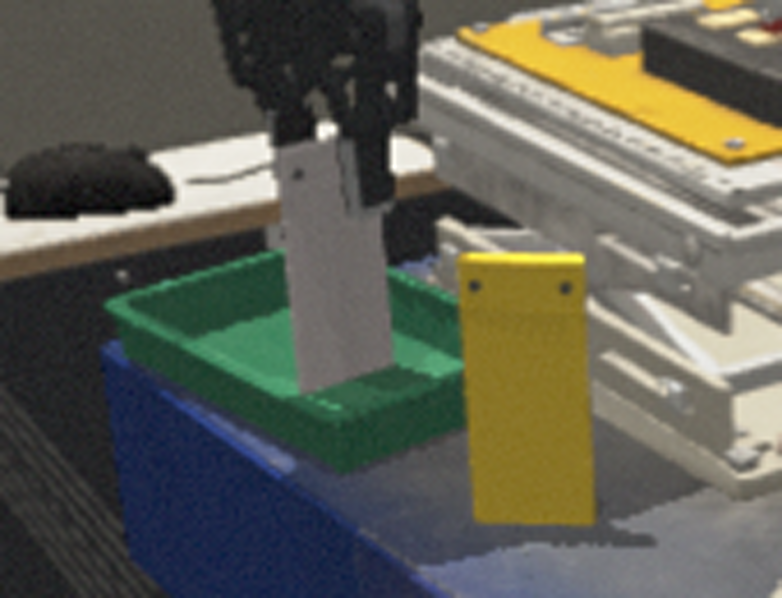

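{"fn": "play_rows", "kwargs": {
  "motion": [
    [[0,0,-10,0],[0,0,-15,0],[0,0,-15,0],[0,0,-15,0],[0,0,-15,0],[0,0,-15,0],[0,0,-15,0],[0,0,-15,0],[0,0,0,0],[0,0,0,0]]
  ],
  "grip": 0.6
}}

```text
t: 10.82
tool_pos: [0.4173, 0.0697, 0.2131]
ee_rot: [-0.132, 3.088, -0.012]
contact_force: [0.7, 0.9, -0.2]
grip_width: 0.0686
```

```bash
python3 - <<'E'
from h import *
st()
save("scene","s9");crop("s9","s9c",130,170,300,300,4.6)
save("wrist","w9")
E
```

```text
t 10.82 tcp [417.3  69.7 213.1] toolz [ 0.051 -0.005 -0.999] jaw ang 94.9 q [-0.15 -0.52 -0.49  1.56  0.   -0.23] F [ 0.7  0.9 -0.2] w 68.6
```

View pics/s9c.png

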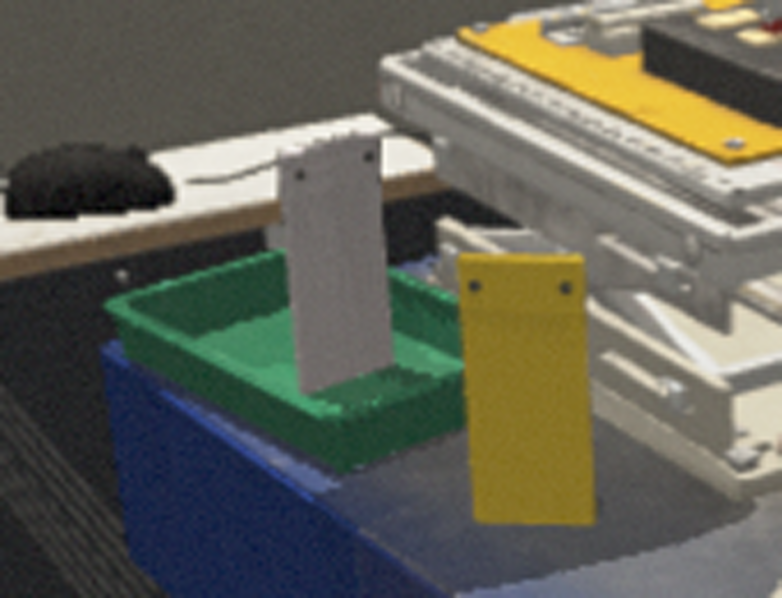

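View pics/w9.png

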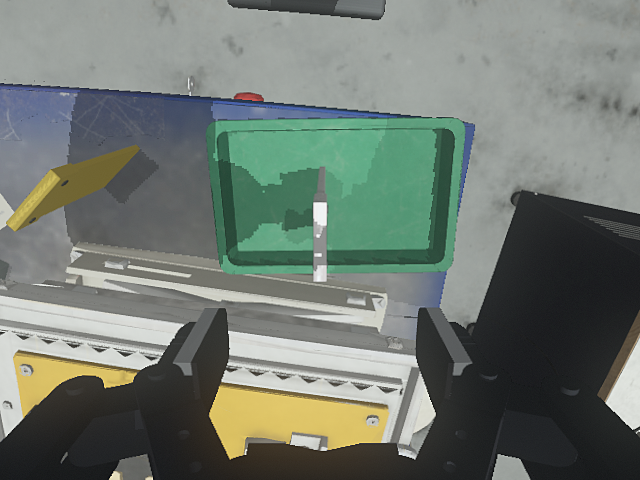

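{"fn": "play_rows", "kwargs": {
  "motion": [
    [[0,0,-15,7],[0,0,-15,7],[0,0,0,7],[0,0,0,7],[0,0,0,1],[-15,-15,0,0],[-25,-25,0,0],[-25,-25,0,0],[-25,-25,0,0],[-25,-25,0,0]]
  ]
}}

```text
t: 11.75
tool_pos: [0.469, -0.0818, 0.2375]
ee_rot: [0.634, 3.038, 0.012]
contact_force: [-0.1, 1.0, 0.1]
grip_width: 0.0684
```

{"fn": "play_rows", "kwargs": {
  "motion": [
    [[-25,-25,0,0],[-25,-25,0,0],[-25,-25,0,0],[-25,-25,0,0],[-25,-25,0,0],[-25,-25,0,0],[-25,-25,0,0],[0,0,0,0],[0,0,0,0],[0,0,0,0]]
  ]
}}

```text
t: 12.58
tool_pos: [0.5609, -0.3286, 0.2232]
ee_rot: [0.597, 3.063, 0.025]
contact_force: [-0.2, 0.6, -0.4]
grip_width: 0.0683
```

```bash
python3 - <<'E'
from h import *
import pickle
st(mag(55,57.4,76),np.degrees(YAW)+90)
c=cam("wrist");pickle.dump(c,open('w10.pkl','wb'));save("wrist","w10")
save("top","t10"); crop("t10","t10c",305,140,485,310,4.4)
st()
E
```

```text
t 12.58 tcp [ 560.9 -328.6  223.2] toolz [ 0.024  0.011 -1.   ] jaw ang 68.0 q [-0.74  0.24  0.23  1.55  0.02 -0.36] F [-0.2  0.6 -0.4] w 68.3
shift in tool axes mm [-24.1  29.1 148.2]
yaw needed deg 2.0 (tool z down: yaw + lowers jaw ang)
t 12.68 tcp [ 561.  -327.7  224.3] toolz [ 0.025  0.011 -1.   ] jaw ang 68.0 q [-0.74  0.24  0.23  1.55  0.02 -0.36] F [-0.5  0.2 -0.3] w 68.7
```

View pics/w10.png

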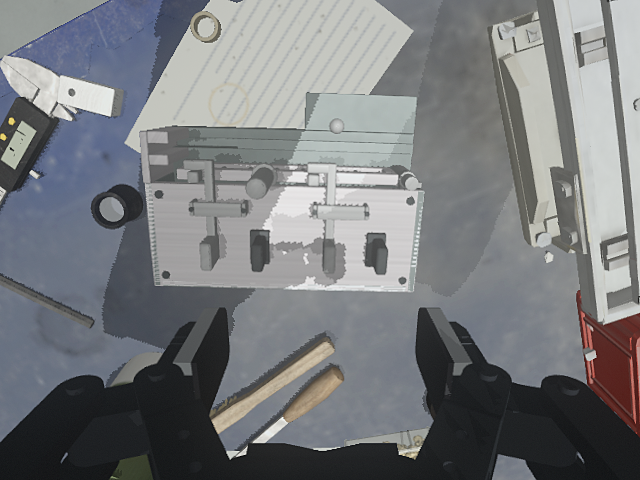

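```bash
python3 - <<'E'
from h import *
crop("w10","w10c",180,140,440,300,3)
E
```

```text
(no output)
```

View pics/w10c.png

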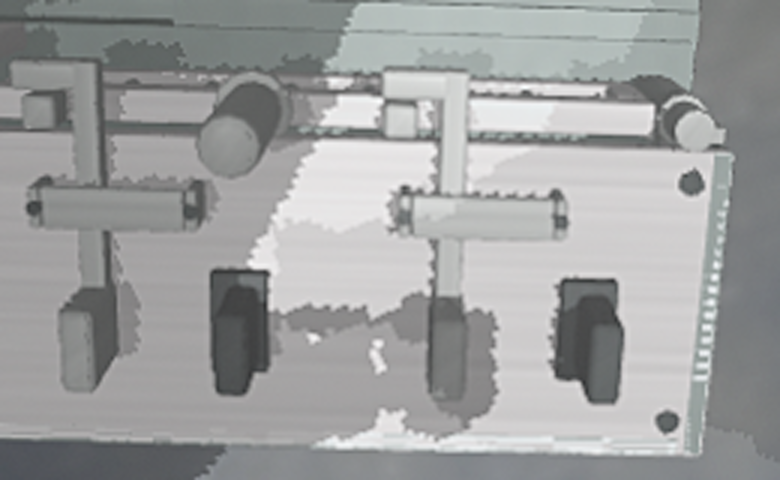

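```bash
python3 - <<'E'
from m import *
c=pickle.load(open('w10.pkl','rb'))
def W(x,y,z): return atz(c,180+x/3,140+y/3,z)
for n,a in dict(tabA=(429,368,.098),restA=(622,365,.098),tabB=(60,352,.098),restB=(250,355,.098),tabAend=(446,400,.098),tabAfr=(446,332,.098),restAend=(606,403,.098),tabBend=(77,392,.098),post=(228,146,.112),hinge=(694,130,.07),corner=(697,455,.07)).items():
    P=W(*a);print(n,P.round(4),loc(P))
E
```

```text
tabA [ 0.586  -0.3354  0.098 ] [55.2 28.6]
restA [ 0.6021 -0.2946  0.098 ] [53.3 72.4]
tabB [ 0.5508 -0.4107  0.098 ] [ 53.7 -54.6]
restB [ 0.5678 -0.3714  0.098 ] [ 53.2 -11.8]
tabAend [ 0.5948 -0.3347  0.098 ] [62.9 32.8]
tabAfr [ 0.5795 -0.3286  0.098 ] [46.4 32.1]
restAend [ 0.6096 -0.3011  0.098 ] [62.7 69.5]
tabBend [ 0.5609 -0.4116  0.098 ] [ 63.3 -51.3]
post [ 0.5208 -0.3531  0.112 ] [  2.8 -14.2]
hinge [ 0.5644 -0.2583  0.07  ] [ 4.  90.2]
corner [ 0.6452 -0.284   0.07  ] [88.2 99.6]
```

```bash
python3 - <<'E'
from h import *
print(mag(54.5,57.2,120),mag(54.5,-27.2,120))
st(mag(54.5,57.2,130),np.degrees(YAW)+90)
E
```

```text
[ 0.59708725 -0.30899426  0.12      ] [ 0.56267226 -0.38605896  0.12      ]
t 12.68 tcp [ 561.  -327.7  224.3] toolz [ 0.025  0.011 -1.   ] jaw ang 68.0 q [-0.74  0.24  0.23  1.55  0.02 -0.36] F [-0.5  0.2 -0.3] w 68.7
shift in tool axes mm [-24.6  29.   95.4]
yaw needed deg 2.0 (tool z down: yaw + lowers jaw ang)
```

{"fn": "play_rows", "kwargs": {
  "motion": [
    [[-12,15,5,1],[-13,14,5,1],[0,0,25,0],[0,0,25,0],[0,0,20,0],[0,0,12,0],[0,0,0,0],[0,0,0,0]]
  ],
  "grip": 0.77
}}

```text
t: 13.35
tool_pos: [0.6004, -0.3007, 0.1397]
ee_rot: [0.629, 3.044, 0.017]
contact_force: [-0.5, -0.8, 1.4]
grip_width: 0.0753
```

```bash
python3 - <<'E'
from h import *
st(mag(54.5,57.2,76),np.degrees(YAW)+90)
save("wrist","w11");
E
```

```text
t 13.35 tcp [ 600.4 -300.7  139.7] toolz [ 0.035  0.004 -0.999] jaw ang 66.7 q [-0.67  0.29  0.14  1.39  0.02 -0.26] F [-0.5 -0.8  1.4] w 75.3
shift in tool axes mm [  1.7 -10.1  63.5]
yaw needed deg 0.7 (tool z down: yaw + lowers jaw ang)
```

View pics/w11.png

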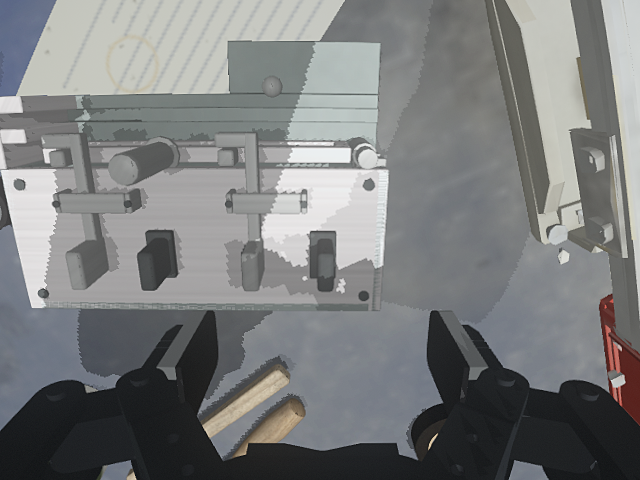

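{"fn": "play_rows", "kwargs": {
  "motion": [
    [[1,-5,10,0.7],[1,-5,10,0],[0,0,8,0],[0,0,0,0],[0,0,0,0]]
  ]
}}

```text
t: 13.82
tool_pos: [0.5964, -0.3118, 0.1136]
ee_rot: [0.649, 3.034, 0.012]
contact_force: [-0.1, -0.0, 0.7]
grip_width: 0.0753
```

```bash
python3 - <<'E'
from h import *
st(mag(54.5,57.2,76),np.degrees(YAW)+90)
E
```

```text
t 13.82 tcp [ 596.4 -311.8  113.6] toolz [ 0.04  -0.    -0.999] jaw ang 65.9 q [-0.69  0.29  0.09  1.34  0.02 -0.27] F [-0.1 -0.   0.7] w 75.3
shift in tool axes mm [ 1.9  2.2 37.6]
yaw needed deg -0.1 (tool z down: yaw + lowers jaw ang)
```

{"fn": "play_rows", "kwargs": {
  "motion": [
    [[2,2,12,0],[0,0,12,0],[0,0,9,0],[0,0,3,0],[0,0,0,0]]
  ]
}}

```text
t: 14.23
tool_pos: [0.5967, -0.3088, 0.0733]
ee_rot: [0.649, 3.034, 0.013]
contact_force: [0.7, -1.0, 0.4]
grip_width: 0.0756
```

```bash
python3 - <<'E'
from h import *
st(mag(54.5,57.2,76),np.degrees(YAW)+90)
save("wrist","w12")
E
```

```text
t 14.23 tcp [ 596.7 -308.8   73.3] toolz [ 0.039 -0.    -0.999] jaw ang 65.9 q [-0.68  0.31  0.04  1.27  0.02 -0.26] F [ 0.7 -1.   0.4] w 75.6
shift in tool axes mm [-0.6  0.  -2.6]
yaw needed deg -0.1 (tool z down: yaw + lowers jaw ang)
```

View pics/w12.png

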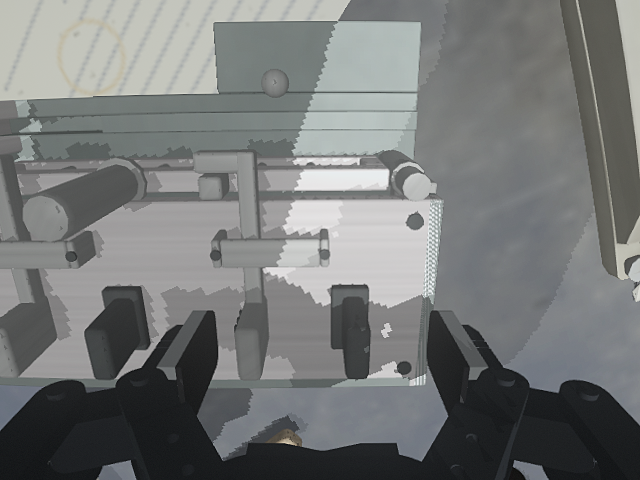

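{"fn": "play_rows", "kwargs": {
  "motion": [
    [[0,0,-3,0],[0,0,0,0],[0,0,0,0],[0,0,0,0],[0,0,0,0],[0,0,0,0],[0,0,0,0],[0,0,0,0],[0,0,0,0],[0,0,0,0]]
  ],
  "grip": -1
}}

```text
t: 15.12
tool_pos: [0.5974, -0.3084, 0.0792]
ee_rot: [0.647, 3.033, 0.012]
contact_force: [-0.6, 0.1, -0.9]
grip_width: 0.028
```

```bash
python3 - <<'E'
from h import *
st(mag(54.5,57.2,76),np.degrees(YAW)+90)
save("wrist","w13")
E
```

```text
t 15.12 tcp [ 597.4 -308.4   79.2] toolz [ 0.041 -0.001 -0.999] jaw ang 65.9 q [-0.68  0.3   0.04  1.28  0.03 -0.26] F [-0.6  0.1 -0.9] w 28.0
shift in tool axes mm [ 0.2 -0.8  3.1]
yaw needed deg -0.0 (tool z down: yaw + lowers jaw ang)
```

View pics/w13.png

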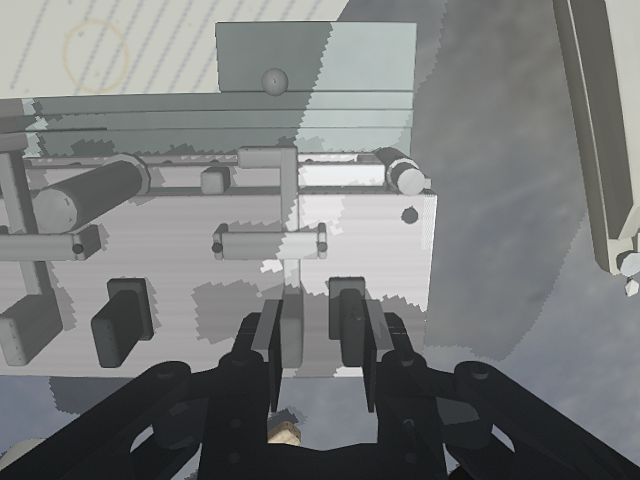

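{"fn": "play_rows", "kwargs": {
  "motion": [
    [[0,0,0,0],[0,0,0,0],[0,0,0,0],[0,0,0,0],[0,0,0,0]]
  ],
  "grip": 0.77
}}

```text
t: 15.58
tool_pos: [0.5981, -0.3083, 0.0798]
ee_rot: [0.647, 3.031, 0.015]
contact_force: [-0.0, -0.3, 0.2]
grip_width: 0.0756
```

{"fn": "play_rows", "kwargs": {
  "motion": [
    [[0,0,-12,0],[0,0,-14,0],[0,0,-14,0],[0,-15,0,0],[0,-20,0,0],[0,-20,0,0],[0,-20,0,0],[0,-8,0,0],[0,0,0,0],[0,0,0,0]]
  ]
}}

```text
t: 16.42
tool_pos: [0.5618, -0.3905, 0.1305]
ee_rot: [0.644, 3.025, 0.008]
contact_force: [-0.4, -0.0, -0.5]
grip_width: 0.0757
```

```bash
python3 - <<'E'
from h import *
st(mag(54.5,-27.2,76),np.degrees(YAW)+90)
save("wrist","w14")
E
```

```text
t 16.42 tcp [ 561.8 -390.5  130.5] toolz [ 0.049 -0.005 -0.999] jaw ang 66.0 q [-0.81  0.31  0.15  1.37  0.03 -0.39] F [-0.4 -0.  -0.5] w 75.7
shift in tool axes mm [ 3.6  3.6 54.5]
yaw needed deg 0.0 (tool z down: yaw + lowers jaw ang)
```

View pics/w14.png

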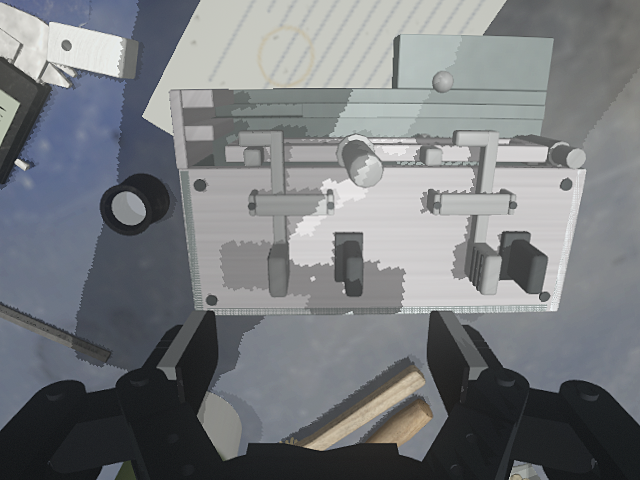

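{"fn": "play_rows", "kwargs": {
  "motion": [
    [[3,3,12,0],[1,1,12,0],[0,0,12,0],[0,0,9,0],[0,0,3,0],[0,0,0,0]]
  ]
}}

```text
t: 16.97
tool_pos: [0.5642, -0.3811, 0.079]
ee_rot: [0.637, 3.026, 0.01]
contact_force: [-0.8, 1.4, -0.6]
grip_width: 0.0758
```

```bash
python3 - <<'E'
from h import *
st(mag(54.5,-27.2,76),np.degrees(YAW)+90)
save("wrist","w15")
E
```

```text
t 16.97 tcp [ 564.2 -381.1   79. ] toolz [ 0.049 -0.004 -0.999] jaw ang 66.2 q [-0.8   0.32  0.06  1.28  0.03 -0.38] F [-0.8  1.4 -0.6] w 75.8
shift in tool axes mm [-0.5 -5.2  2.9]
yaw needed deg 0.3 (tool z down: yaw + lowers jaw ang)
```

View pics/w15.png

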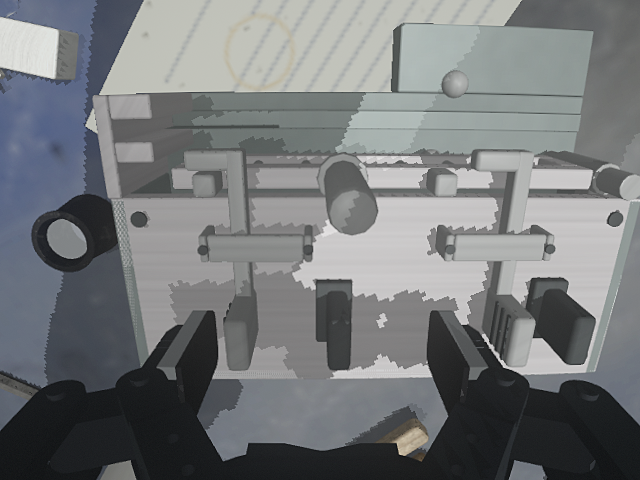

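Shift y by −5 mm, 2 mm down, then close.

{"fn": "play_rows", "kwargs": {
  "motion": [
    [[0,-5,2,0],[0,0,0,0],[0,0,0,0]]
  ]
}}

```text
t: 17.27
tool_pos: [0.5626, -0.3865, 0.0779]
ee_rot: [0.637, 3.025, 0.009]
contact_force: [-0.6, 0.4, -0.7]
grip_width: 0.0756
```

{"fn": "play_rows", "kwargs": {
  "motion": [
    [[0,0,0,0],[0,0,0,0],[0,0,0,0],[0,0,0,0],[0,0,0,0],[0,0,0,0],[0,0,0,0],[0,0,0,0],[0,0,0,0]]
  ],
  "grip": -1
}}

```text
t: 18.02
tool_pos: [0.5637, -0.3864, 0.0808]
ee_rot: [0.636, 3.023, 0.009]
contact_force: [1.0, 0.1, -0.6]
grip_width: 0.0283
```

```bash
python3 - <<'E'
from h import *
st(mag(54.5,-27.2,76),np.degrees(YAW)+90)
save("wrist","w16")
E
```

```text
t 18.02 tcp [ 563.7 -386.4   80.8] toolz [ 0.053 -0.005 -0.999] jaw ang 66.3 q [-0.81  0.32  0.07  1.28  0.03 -0.39] F [ 1.   0.1 -0.6] w 28.3
shift in tool axes mm [ 1.3 -0.2  4.7]
yaw needed deg 0.3 (tool z down: yaw + lowers jaw ang)
```

View pics/w16.png

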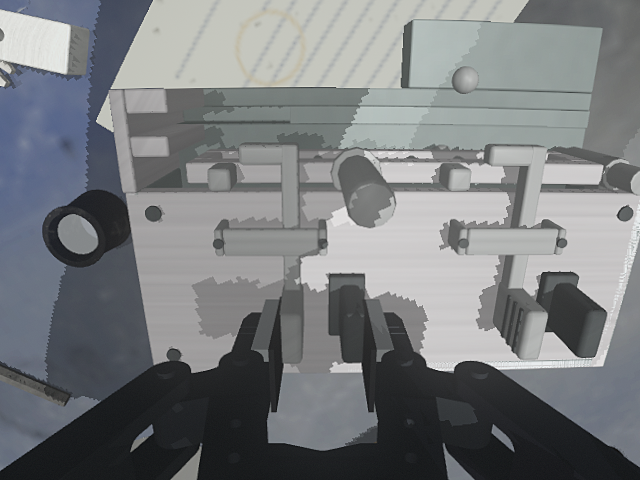

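```bash
python3 - <<'E'
from m import *
c=pickle.load(open('w10.pkl','rb'))
def W(x,y,z): return atz(c,180+x/3,140+y/3,z)
for n,a in dict(strapBr=(207,180,.084),strapBr2=(207,230,.084),strapBl=(28,205,.084),strapAl=(393,190,.084),hookBarm=(90,150,.084),postbase=(258,95,.065)).items():
    P=W(*a);print(n,P.round(4),loc(P))
E
```

```text
strapBr [ 0.5297 -0.3665  0.084 ] [ 16.5 -22.8]
strapBr2 [ 0.5403 -0.3715  0.084 ] [ 28.2 -23. ]
strapBl [ 0.5193 -0.4068  0.084 ] [ 23.4 -63.8]
strapAl [ 0.5479 -0.3285  0.084 ] [17.5 19.4]
hookBarm [ 0.5134 -0.388   0.084 ] [ 10.3 -49. ]
postbase [ 0.5185 -0.351   0.065 ] [ -0.1 -13.2]
```

{"fn": "play_rows", "kwargs": {
  "motion": [
    [[0,0,0,0],[0,0,0,0],[0,0,0,0],[0,0,0,0]]
  ],
  "grip": 0.6
}}

```text
t: 18.4
tool_pos: [0.5638, -0.3859, 0.0804]
ee_rot: [0.636, 3.022, 0.012]
contact_force: [-0.3, 0.9, 1.3]
grip_width: 0.0683
```

{"fn": "play_rows", "kwargs": {
  "motion": [
    [[0,0,-12,0],[0,0,-16,0],[0,0,-18,0],[0,0,-18,-7],[0,0,-10,-7],[0,0,0,-7],[0,0,0,-7],[0,0,0,-7],[0,0,0,-7],[0,0,0,-7]]
  ],
  "grip": 0.1
}}

```text
t: 19.23
tool_pos: [0.5604, -0.3857, 0.1686]
ee_rot: [-0.702, 3.005, -0.029]
contact_force: [-0.4, -0.1, -0.4]
grip_width: 0.047
```

{"fn": "play_rows", "kwargs": {
  "motion": [
    [[0,0,0,-7],[0,0,0,-7],[0,0,0,-7],[0,0,0,-7],[0,0,0,-7],[0,0,0,0]]
  ]
}}

```text
t: 19.73
tool_pos: [0.5613, -0.3861, 0.1766]
ee_rot: [-1.602, 2.644, -0.063]
contact_force: [-0.4, -0.8, 0.3]
grip_width: 0.0468
```

```bash
python3 - <<'E'
from h import *
st(mag(1.5,-8.5,130),np.degrees(YAW)+180)
E
```

```text
t 19.73 tcp [ 561.3 -386.1  176.6] toolz [ 0.064 -0.009 -0.998] jaw ang 152.4 q [-0.81  0.28  0.19  1.43  0.04 -1.9 ] F [-0.4 -0.8  0.3] w 46.8
shift in tool axes mm [-15.2  55.6  43.6]
yaw needed deg -3.5 (tool z down: yaw + lowers jaw ang)
```

{"fn": "play_rows", "kwargs": {
  "motion": [
    [[-5,18,0,-3.5],[-5,18,0,0],[-5,17,10,0],[0,0,14,0],[0,0,12,0],[0,0,0,0],[0,0,0,0]]
  ]
}}

```text
t: 20.32
tool_pos: [0.5224, -0.3503, 0.1407]
ee_rot: [-1.654, 2.61, -0.073]
contact_force: [-0.5, -0.4, 0.2]
grip_width: 0.0469
```

```bash
python3 - <<'E'
from h import *
st(mag(1.5,-8.5,82),np.degrees(YAW)+180)
c=cam("wrist");save("wrist","w17");print(proj(c,[mag(1.5,-13.7,112)]))
E
```

```text
t 20.32 tcp [ 522.4 -350.3  140.7] toolz [ 0.068 -0.013 -0.998] jaw ang 154.7 q [-0.82  0.11 -0.06  1.34  0.04 -1.95] F [-0.5 -0.4  0.2] w 46.9
shift in tool axes mm [-1.4  5.6 58.5]
yaw needed deg -1.2 (tool z down: yaw + lowers jaw ang)
[[331.34041174 282.84004082]]
```

View pics/w17.png

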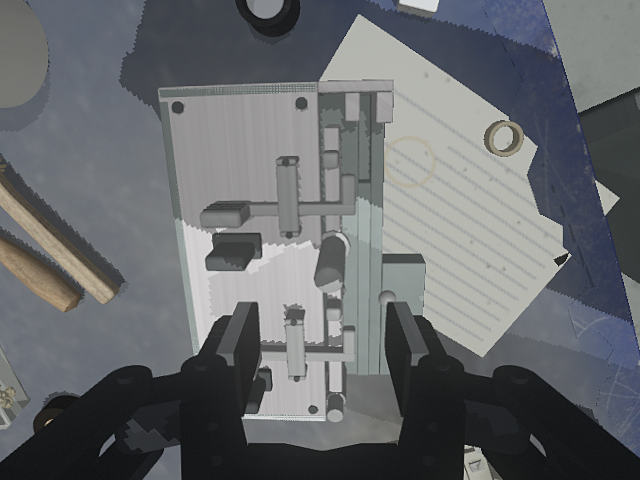

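```bash
python3 - <<'E'
from h import *
st(mag(1.5,-10,83),np.degrees(YAW)+180)
E
```

```text
t 20.37 tcp [ 522.3 -350.2  140.5] toolz [ 0.068 -0.012 -0.998] jaw ang 154.7 q [-0.82  0.11 -0.06  1.34  0.04 -1.95] F [-0.4 -0.5  0.4] w 47.0
shift in tool axes mm [ 0.1  5.4 57.3]
yaw needed deg -1.2 (tool z down: yaw + lowers jaw ang)
```

{"fn": "play_rows", "kwargs": {
  "motion": [
    [[0,3,12,-1.2],[0,2,14,0],[0,0,14,0],[0,0,10,0],[0,0,3,0],[0,0,0,0]]
  ]
}}

```text
t: 20.87
tool_pos: [0.523, -0.351, 0.0849]
ee_rot: [-1.686, 2.59, -0.078]
contact_force: [0.2, 0.4, 0.2]
grip_width: 0.0472
```

```bash
python3 - <<'E'
from h import *
st(mag(1.5,-10,83),np.degrees(YAW)+180)
c=cam("wrist");save("wrist","w18")
E
```

```text
t 20.87 tcp [ 523.  -351.    84.9] toolz [ 0.07  -0.014 -0.997] jaw ang 156.1 q [-0.82  0.14 -0.14  1.24  0.04 -1.97] F [0.2 0.4 0.2] w 47.2
shift in tool axes mm [-1.3  2.6  1.7]
yaw needed deg 0.2 (tool z down: yaw + lowers jaw ang)
```

View pics/w18.png

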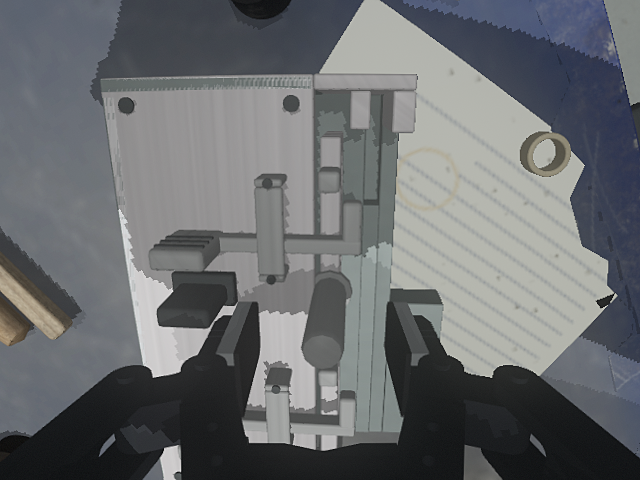

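{"fn": "play_rows", "kwargs": {
  "motion": [
    [[0,0,0,0],[0,0,0,0],[0,0,0,0],[0,0,0,0],[0,0,0,0],[0,0,0,0]]
  ],
  "grip": -1
}}

```text
t: 21.42
tool_pos: [0.5225, -0.3512, 0.0867]
ee_rot: [-1.686, 2.591, -0.077]
contact_force: [0.1, -0.7, -1.2]
grip_width: 0.0121
```

```bash
python3 - <<'E'
from h import *
st(mag(1.5,-10,83),np.degrees(YAW)+180)
c=cam("wrist");save("wrist","w19")
E
```

```text
t 21.42 tcp [ 522.5 -351.2   86.7] toolz [ 0.069 -0.015 -0.998] jaw ang 156.1 q [-0.82  0.13 -0.13  1.24  0.04 -1.97] F [ 0.1 -0.7 -1.2] w 12.1
shift in tool axes mm [-1.7  2.4  3.6]
yaw needed deg 0.2 (tool z down: yaw + lowers jaw ang)
```

View pics/w19.png

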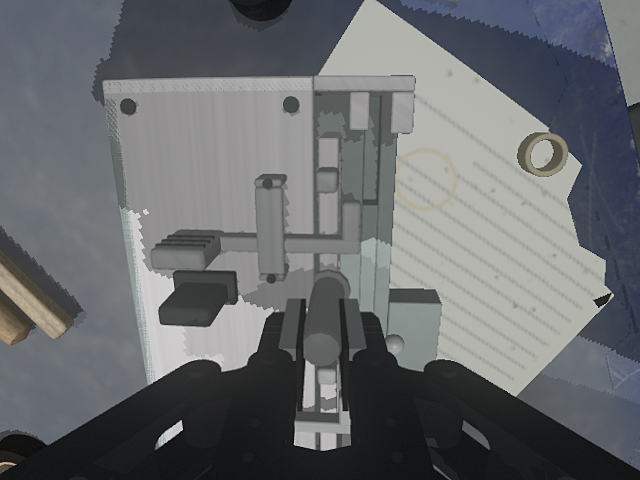

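{"fn": "play_rows", "kwargs": {
  "motion": [
    [[0,5,0,3],[-0.4,8.6,0,5],[-0.4,8.6,0,5],[-0.4,8.6,0,5],[-0.4,8.6,0,5],[-0.4,8.6,0,5]]
  ]
}}

```text
t: 21.97
tool_pos: [0.4854, -0.323, 0.0868]
ee_rot: [-0.981, 2.919, -0.063]
contact_force: [0.2, -0.9, 2.7]
grip_width: 0.0121
```

```bash
cat >> h.py <<'E'
H=np.array([.5640,-.2590])
def gate():
    o=st(); M=R.from_rotvec(o['ee_rot']).as_matrix(); g=o['tool_pos']-M[:,2]*.019
    d=g[:2]-H; a=np.arctan2(d[1],d[0])
    print('R %.1f'%(np.hypot(*d)*1e3),'gate angle ~ %.3f'%(np.radians(-90)+YAW-a),'tool turn deg %.1f'%(156.1-np.degrees(np.arctan2(M[1,1],M[0,1]))))
    h=M.T@np.array([*(H-g[:2]),0]); print('hinge in tool',(h*1e3).round(1))
E
python3 -c "
from h import *
gate()"
```

```text
t 21.97 tcp [ 485.4 -323.    86.8] toolz [ 0.071 -0.019 -0.997] jaw ang 127.1 q [-0.83 -0.01 -0.29  1.23  0.04 -1.48] F [ 0.2 -0.9  2.7] w 12.1
R 102.2 gate angle ~ 0.478 tool turn deg 29.0
hinge in tool [-102.1    2.6    4.5]
```

{"fn": "play_rows", "kwargs": {
  "motion": [
    [[-0.4,9,0,5],[-0.4,9,0,5],[-0.4,9,0,5],[-0.4,9,0,5],[-0.4,9,0,5]]
  ]
}}

```text
t: 22.38
tool_pos: [0.4668, -0.2823, 0.0869]
ee_rot: [-0.292, 3.056, -0.046]
contact_force: [-3.3, -0.6, 1.2]
grip_width: 0.0116
```

```bash
python3 -c "
from h import *
gate()"
```

```text
t 22.38 tcp [ 466.8 -282.3   86.9] toolz [ 0.074 -0.023 -0.997] jaw ang 100.8 q [-0.81 -0.14 -0.41  1.23  0.04 -0.99] F [-3.3 -0.6  1.2] w 11.6
R 101.2 gate angle ~ 0.923 tool turn deg 55.3
hinge in tool [-100.9    3.8    6.8]
```

{"fn": "play_rows", "kwargs": {
  "motion": [
    [[-0.3,9,0,5],[-0.3,9,0,5],[-0.3,9,0,5],[-0.3,9,0,5],[-0.3,9,0,5],[-0.3,8,0,5],[0,0,0,0],[0,0,0,0],[0,0,0,0]]
  ]
}}

```text
t: 23.13
tool_pos: [0.4698, -0.2281, 0.0868]
ee_rot: [0.545, 3.014, -0.022]
contact_force: [-0.3, -0.5, -4.4]
grip_width: 0.012
```

```bash
python3 -c "
from h import *
gate()
save('top','t20');save('scene','s20');save('wrist','w20')
gate()
crop('t20','t20c',305,140,485,310,4.4)"
```

```text
t 23.13 tcp [ 469.8 -228.1   86.8] toolz [ 0.075 -0.028 -0.997] jaw ang 69.5 q [-0.72 -0.22 -0.48  1.24  0.03 -0.36] F [-0.3 -0.5 -4.4] w 12.0
R 100.6 gate angle ~ -4.814 tool turn deg 86.6
hinge in tool [-100.2    4.     8. ]
t 23.28 tcp [ 469.8 -228.2   86.8] toolz [ 0.075 -0.028 -0.997] jaw ang 69.4 q [-0.72 -0.22 -0.48  1.24  0.03 -0.36] F [-1.1 -0.4 -2.8] w 12.1
R 100.6 gate angle ~ -4.816 tool turn deg 86.7
hinge in tool [-100.2    4.3    8. ]
```

View pics/t20.png

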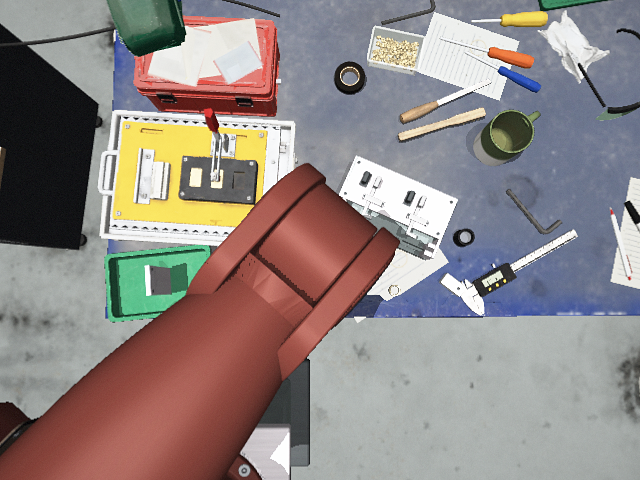

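View pics/s20.png

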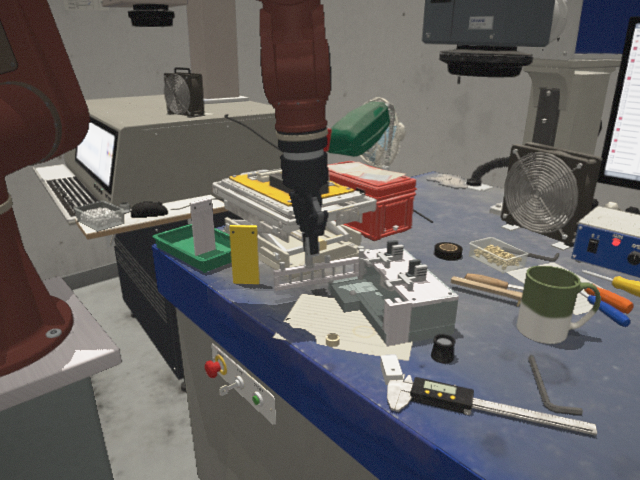

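View pics/w20.png

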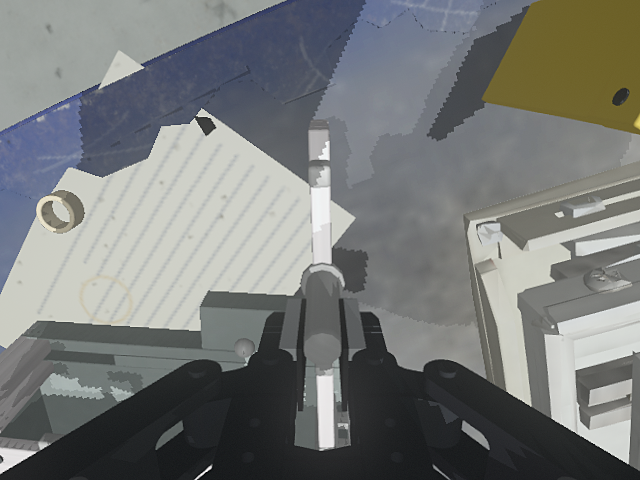

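```bash
python3 -c "
from h import *
gate(); print(robot.sign_off())"
```

```text
t 23.28 tcp [ 469.8 -228.2   86.8] toolz [ 0.075 -0.028 -0.997] jaw ang 69.4 q [-0.72 -0.22 -0.48  1.24  0.03 -0.36] F [-1.1 -0.4 -2.8] w 12.1
R 100.6 gate angle ~ -4.816 tool turn deg 86.7
hinge in tool [-100.2    4.3    8. ]
the job is handed in; nothing more can be done
None
```

I finished all the steps in order and handed the job in at about 23 s of the 64 s allowed; no verdict was reported.

- **Plate:** I drew it up out of its slot, set it in the green tray and let it go. It is standing upright near the middle of the tray and was still there in the last pictures.
- **Catches:** I squeezed the hinge-side catch, then the free-end one. The fingers closed to about 28 mm on each, which matches the 30 mm fully squeezed size. The wrist pictures after each squeeze, and the last top view, show both catches home.
- **Gate:** I gripped the post and swung the gate past its click stop. I put it at about 1.47 rad (84°), worked out from the hand's position. It is still gripped, with the fingers 12 mm apart on the 14 mm post, and it did not drift between the last readings.
- **Bystanders:** The ring and loupe look unmoved. I never identified the block for certain: I took it to be the pale block by the caliper, which also looks unmoved.

**What did not go as planned:**
- Near the tray the arm stopped going down about 1 mm above the floor, so I released the plate there.
- The tool picked up a tilt of about 3° at the tray, and it was about 4.5° by the end. It did no harm that I could see.
- My angle script printed the gate as −4.816 rad in the last checks, which is 1.467 rad plus a full-turn wrap.

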